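Switch off the bread warmer and take the dark roll with tongs

TASK

Switch the bread warming plate off by turning the red rotary handle back to its red dot, then take the tongs, close them on the dark seeded roll on the plate and lift it about 10 cm above the plate. Never touch the bread with the gripper itself, and leave the pale rolls and everything else on the table where they are. Finish while still holding the roll up in the tongs, steady; do not put anything down.

Things in the scene. Friction and masses are not known exactly. Their poses are not given: they have to be found in the camera images.
- switch_handle (a joint): Rotary isolator handle: red bar 70 x 15 mm, 30 mm tall, on top of a fixed grey box with a yellow face, at the right. 0 rad = off (white stripe at the red dot, end stop), 1.05 = on (stripe at the green dot, end stop); grows clockwise seen from above, so off is counter-clockwise. Upright axis; stays where it is left; friction 0.08 N m.
- handle_grip (a point): Point on the handle's upright axis, 3 mm above the bar's mid-height; the bar's top is 12 mm above it, its underside 18 mm below, and the box's face 33 mm below (the box is 130 x 110 mm). A black boss 16 mm in radius carries the bar. The point's x axis runs along the bar towards the white stripe and turns with the bar.
- tongs: Sprung bread tongs lying flat, jaws opening sideways: black spine block behind, two steel arms with red grips, ending in upright steel paddles, slightly hollow inwards. 235 mm long, 34 mm tall, 0.125 kg. Origin: underside, midway between the arms' hinges (rear end); x points to the paddles, z up. Both arms move alike about this x axis and spring open when released.
- tongs_grip (a point): Where to squeeze the tongs: midway between the red grips, 90 mm ahead of the origin, 22 mm above the underside; axes as the tongs. The grips are 46 mm long, 24 mm tall (10 to 34 mm up), 62 mm over their outsides when open, about 46 mm when the paddles touch a roll. Balances near here. Pushing them together takes 3 to 6 N a side.
- tongs_tip (a point): Midway between the paddles' middles, 205 mm ahead of the origin (115 mm ahead of tongs_grip), 17 mm above the underside; axes as the tongs. The roll belongs here when the paddles close. Paddles are 60 mm long, 34 mm tall; open, 80 mm apart at their inturned ends, 95 mm at the middle, 102 mm over their outsides.
- jaw_l (a joint): Closing angle of each tongs arm: 0 rad = open (spring rest), grows as the tongs are squeezed, 0.2 = shut empty; about 0.08 to 0.09 when the paddles touch a roll across its middle. Each 0.01 rad narrows the grips by 1.8 mm and the paddles by 4.1 mm.
- plate_top (a point): Centre of the top face of the fixed warming plate, a flat dark steel slab 260 x 360 mm, 30 mm tall, without a rim, on the left. The three rolls stand on it, about 110 mm apart in a row.
- dark_roll_center (a point): Centre of the dark brown round roll with pale seeds on top, the one to take: 56 mm across, 40 mm tall, about 45 g, upright sides between 13 and 25 mm up. The point lies 20 mm above its underside.
- pale_roll_a_center (a point): Centre, 20 mm up, of a pale golden roll with a cream score line, same size: leave it.
- pale_roll_b_center (a point): Centre, 20 mm up, of the other pale golden roll, the same: leave it.
- sugar_jar: White jar, 64 mm across, 110 mm tall; origin under its centre. Leave it.
- mug: Blue mug, 80 mm across, 90 mm tall; origin under its centre. Leave it.
- bowl: White bowl, 120 mm across, 55 mm tall; origin under its centre. Leave it.
- brush: Pastry brush lying on the table. Leave it.
- spatula: Spatula lying on the table. Leave it.
Things that resemble listed ones, but are neither listed nor needed, are in the scene too. Of the things shaped like the part that bears switch_handle, the grey one is meant. Of the things that look like the part that bears dark_roll_center, the smaller one is meant.

How it is judged:
On the way, in this order (a step that is already met when the one before it is completed fails the run):
1. the rotary handle is turned to off (value of joint switch_handle below 0.12 rad), for 0.2 s.
2. the dark roll is held up in the tongs, off the plate (height (world z) of dark_roll_center above 0.12 m and distance between dark_roll_center and tongs_tip below 0.035 m and contact force between tongs and dark_roll above 0.5 N and contact force between the fingers and tongs above 2 N and contact force between the fingers and dark_roll below 0.3 N and value of joint jaw_l between 0.04 and 0.14 rad), for 0.3 s.
At the end, for the whole second after the job is handed in: Handle within 0.12 rad of off; fingers squeeze the tongs (over 2 N), jaws at 0.04 to 0.14 rad; dark roll between the paddles (centre within 35 mm of tongs_tip, contact over 0.5 N), centre at least 0.12 m above the table, untouched by the fingers, slower than 0.05 m/s (all of step 2 and value of joint switch_handle below 0.12 rad and linear speed of dark_roll below 0.05 m/s); the arm keeps its last pose, push and grip.
It fails at once if the gripper's fingers touch a bread roll (contact force between the fingers and dark_roll above 0.5 N or contact force between the fingers and pale_roll_a above 0.5 N or contact force between the fingers and pale_roll_b above 0.5 N).
It fails at once if a pale roll is moved more than 25 mm (distance of any of pale_roll_a_center, pale_roll_b_center from where it was at the start of the episode above 0.025 m).
It fails at once if a jar, mug, bowl, brush or spatula is moved more than 30 mm (distance of any of sugar_jar, mug, bowl, brush, spatula from where it was at the start of the episode above 0.03 m).
It also fails if it takes over 56 s, if anything falls off the work surface, if the arm or the gripper's body presses on something with over 40 N, if the wrist force passes 120 N, or if a joint passes its speed limit or range.

ROBOT

A 6-joint arm with a two-finger parallel gripper is mounted at the origin on the work surface. World frame = base frame: x ahead of the robot, y to its left, z up, the work surface at z = 0. Lengths are in m, angles in rad, forces in N, time in s.
With the tool pointing down it reaches from about 0.4 to 0.825 m from the base axis. Payload 7 kg.
Tool frame: the origin (TCP) lies at the very end of the fingers, on their centre line; the grasp point (between the pads) lies 19 mm behind it (tcp_to_grasp is the distance from the TCP to the grasp point, in m); x points along the fingers, z is the direction in which the jaws open and shut, and the axes are right-handed (so a half turn about x gives the same grasp; the last joint's range is limited). The gripper opens to 88 mm and grips with 3 to 60 N. Pads are 19 mm wide; open, the fingers measure 130 mm over their backs; the gripper's body (78 mm by 193 mm) begins 47 mm behind the grasp point.
Start: joints at [1.569, 0.359, 0.012, 0, -1.224, -0.288], TCP at [0.193, 0.647, 0.227] pointing down, gripper open.
Joint ranges: [-3.07, 3.07], [-1.43, 2.12], [-1.02, 1.25], [-3.03, 1.67], [-3.05, -0], [-3.03, 3.03]. Speed limits (rad/s): [2.39, 2.39, 3.01, 3.14, 3.14, 3.14].

INTERFACE

Orientations are given as [roll, pitch, yaw] about the fixed x, y, z axes, in that order (R = Rz(yaw) Ry(pitch) Rx(roll)).
In Python, from station import get_state, grab_frame, job_done, tcp_to_grasp gives the robot as it stands. The module is installed in compiled form; this text tells all that it offers.
- The arm moves only by the shell command python3 -m crank 'ROWS' [FORCE]. ROWS is JSON, a list of rows, each a list of 7 numbers: the shift along the tool's x, y, z in m, then the turn, a rotation vector about the tool's x, y, z in rad, then the opening, from 0 (shut) to 1 (fully open). In form: [[x, y, z, wx, wy, wz, fingers], ...]. A call has 1 to 10 rows; each row is the pose to reach, as a shift and turn from the pose commanded when the call began, along the tool's axes at that moment; what a row does not reach only later rows make up. A row lasts 1/8 s, in which the tool goes at most 62.5 mm and 10.7 degrees, less where a joint would pass 70% of its speed; a pose out of reach is approached as far as the arm can. A call with a gripper value outside its range is refused whole. The fingers move at their own pace and stop on an object; FORCE is the grip in N (left out, the last holds). Time passes only in rows, so rows that repeat a pose let the fingers close. It gives the time, the measured TCP pose, the force and the opening at its end, in the units of the state.
- get_state(): the state, without advancing time (a new reading comes with each control period).
- grab_frame(name): name is "scene" or "top" or "wrist"; returns a dict with "pixels" (400x640x3 uint8, red, green, blue), "vfov" (degrees; the focal length in pixels is half the picture's height over the tangent of half this angle, whatever the lens; pixels are square), "cx", "cy" (the principal point, pixels), "extrinsics" (4x4, takes a point from world to camera coordinates). Camera axes: x right, y up, looking along -z (the intrinsics and any distortion apply to the point x, -y, -z); pixel columns grow to the right and rows downward; lengths in m; the calibration is good to about 2 mm. A picture is of the moment at which its call begins. There is no depth.
- job_done(): hands the job in, once; it reports no verdict.
The state is a dict: "t": time; "q": joint angles; "qd": joint speeds; "joint_efforts": joint torques, N m; "eef_pos": TCP position; "ee_rot": TCP orientation; "force": force on the tool from outside, world axes, zero at the start; "moment": the same for the moment, N m; "width": finger opening in m.
Only numpy, scipy, OpenCV 4.12 (cv2) and the standard library are available. Lean on these libraries where they do the work, as an engineer would, in place of code of your own. Each camera call takes 0.05 s, during which the arm holds its last target.

## Working session

There is one attempt and no reset: what is moved stays moved. The work goes in short steps, Python scripts to look and compute and a shell command to move; the robot and the scene stay as the last step left them, time stands still between calls to the robot, and variables do not carry over. Pictures are saved under pics/ and viewed, and the job is handed in when it is done.

```bash
mkdir -p pics; ls; python3 - <<'E'
from station import *
import cv2,json
import numpy as np
s=get_state();print(s, tcp_to_grasp)
for n in ["scene","top","wrist"]:
    f=grab_frame(n);cv2.imwrite(f"pics/{n}0.png",f["pixels"][:,:,::-1]);print(n,f["vfov"],f["cx"],f["cy"],f.keys());print(np.round(f["extrinsics"],4))
E
```

```text
pics
{'t': 0.0, 'q': array([ 1.56912323e+00,  3.59354143e-01,  1.10513039e-02, -3.32502867e-04,
       -1.22408186e+00, -2.88094466e-01]), 'qd': array([-0.00264954, -0.00195336, -0.00062449, -0.00036661, -0.00085929,
        0.00070498]), 'joint_efforts': array([ 1.72301275e-04, -5.82718384e+01,  2.93053293e+01,  6.99734464e+00,
        6.72531605e-03, -1.66050236e-04]), 'eef_pos': array([0.1927635 , 0.64638301, 0.22564375]), 'ee_rot': array([ 0.09381258,  1.56917748, -1.76686455]), 'force': array([ 0.36497215, -0.04078193,  0.68846962]), 'moment': array([-0.0114816 ,  0.0213567 ,  0.07448487]), 'width': 0.0875685989293939} 0.0188
scene 57.74814943384999 321.24987460115125 193.01017548821702 dict_keys(['pixels', 'vfov', 'cx', 'cy', 'extrinsics'])
[[-0.74    0.6723 -0.0183  0.4624]
 [-0.5336 -0.5703  0.6245  0.1736]
 [ 0.4095  0.4719  0.7808 -1.566 ]
 [ 0.      0.      0.      1.    ]]
top 49.96619560797933 324.08927463121756 195.76687082675267 dict_keys(['pixels', 'vfov', 'cx', 'cy', 'extrinsics'])
[[ 0.0014 -1.      0.0039 -0.1042]
 [ 0.9886  0.0019  0.1503 -0.536 ]
 [-0.1503  0.0037  0.9886 -1.2112]
 [ 0.      0.      0.      1.    ]]
wrist 71.54651635113652 316.54223208042123 198.47476520985853 dict_keys(['pixels', 'vfov', 'cx', 'cy', 'extrinsics'])
[[-0.2857 -0.9583  0.002   0.6741]
 [ 0.9183 -0.2744 -0.2853  0.0373]
 [ 0.274  -0.0797  0.9584 -0.3903]
 [ 0.      0.      0.      1.    ]]
```

View pics/scene0.png

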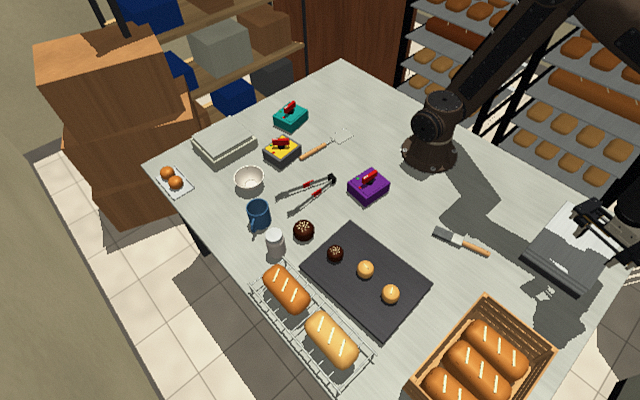

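View pics/top0.png

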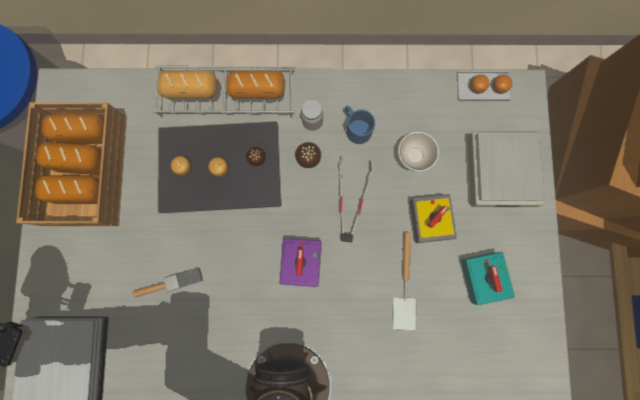

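View pics/wrist0.png

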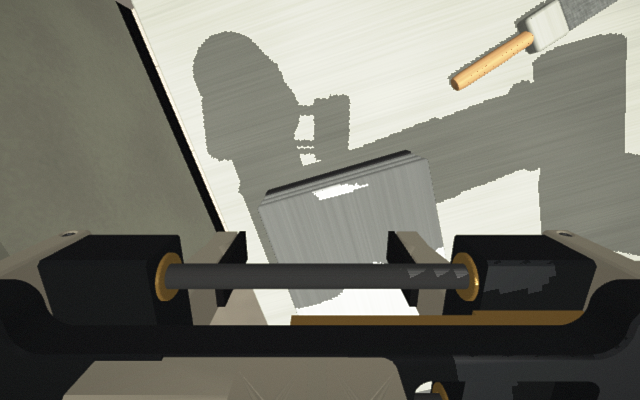

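```bash
cat > h.py <<'E'
import numpy as np,cv2
from station import *
from scipy.spatial.transform import Rotation as Rn
def cam(f):
    return 200/np.tan(np.radians(f["vfov"])/2),f["cx"],f["cy"],np.array(f["extrinsics"])
def ray(f,u,v):
    F,cx,cy,E=cam(f);R=E[:3,:3]
    d=R.T@np.array([(u-cx)/F,-(v-cy)/F,-1.]);return -R.T@E[:3,3],d
def onz(f,u,v,z):
    c,d=ray(f,u,v);return c+d*(z-c[2])/d[2]
def proj(f,p):
    F,cx,cy,E=cam(f);q=E[:3,:3]@np.array(p)+E[:3,3];return cx+F*q[0]/-q[2],cy+F*q[1]/q[2]
def tri(f1,a,f2,b):
    c1,d1=ray(f1,*a);c2,d2=ray(f2,*b)
    s=np.linalg.lstsq(np.c_[d1,-d2],c2-c1,rcond=None)[0]
    p,q=c1+d1*s[0],c2+d2*s[1];return (p+q)/2,np.linalg.norm(p-q)
def tool():
    s=get_state();return s["eef_pos"],Rn.from_euler('xyz',s["ee_rot"]).as_matrix()
E
python3 - <<'E'
from h import *
f=grab_frame("top");p=f["pixels"][:,:,::-1]
cv2.imwrite("pics/t1.png",cv2.resize(p[130:260,320:480],None,fx=5,fy=4.6,interpolation=cv2.INTER_CUBIC)[:598])
cv2.imwrite("pics/t2.png",cv2.resize(p[110:230,150:330],None,fx=4.4,fy=4.4,interpolation=cv2.INTER_CUBIC))
s=grab_frame("scene");p=s["pixels"][:,:,::-1]
cv2.imwrite("pics/s1.png",cv2.resize(p[90:220,250:410],None,fx=5,fy=4.6,interpolation=cv2.INTER_CUBIC))
print(ray(f,0,0)[0],ray(s,0,0)[0])
for u,v in [(160,126),(278,122),(281,208),(159,211)]: print(onz(f,u,v,.03))
for u,v in [(414,199),(451,195),(456,238),(417,241)]: print(onz(f,u,v,.08))
E
```

```text
[ 0.34797495 -0.09867856  1.27841162] [1.07607774 0.52713569 1.12277909]
[0.74934842 0.39116578 0.03      ]
[0.7628083  0.03614981 0.03      ]
[0.50130254 0.02279405 0.03      ]
[0.49181783 0.37895583 0.03      ]
[ 0.52144344 -0.35699064  0.08      ]
[ 0.5330758  -0.46206585  0.08      ]
[ 0.41189285 -0.47078396  0.08      ]
[ 0.40340453 -0.3617844   0.08      ]
```

View pics/t1.png

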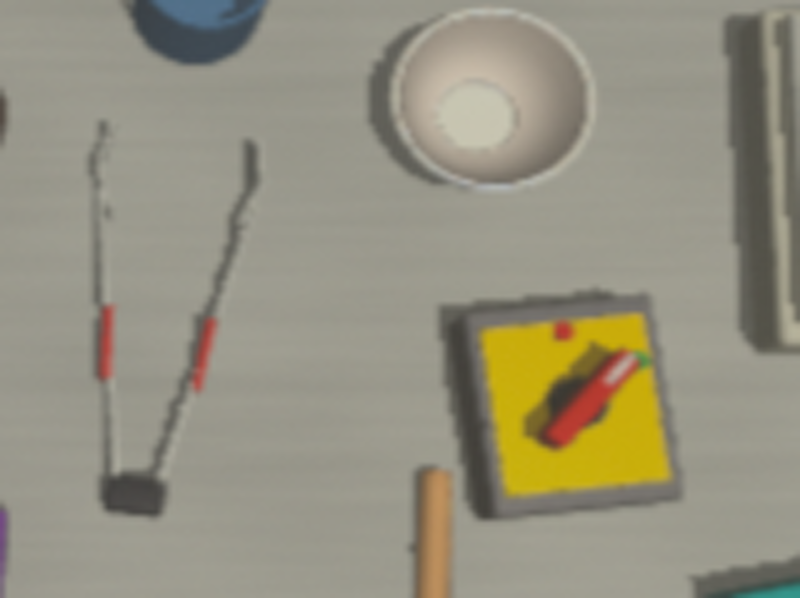

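View pics/s1.png

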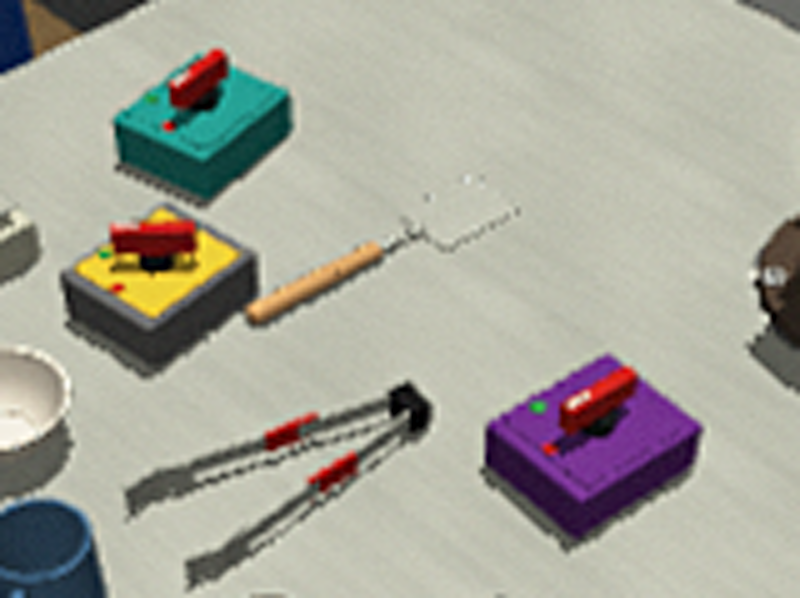

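View pics/t2.png

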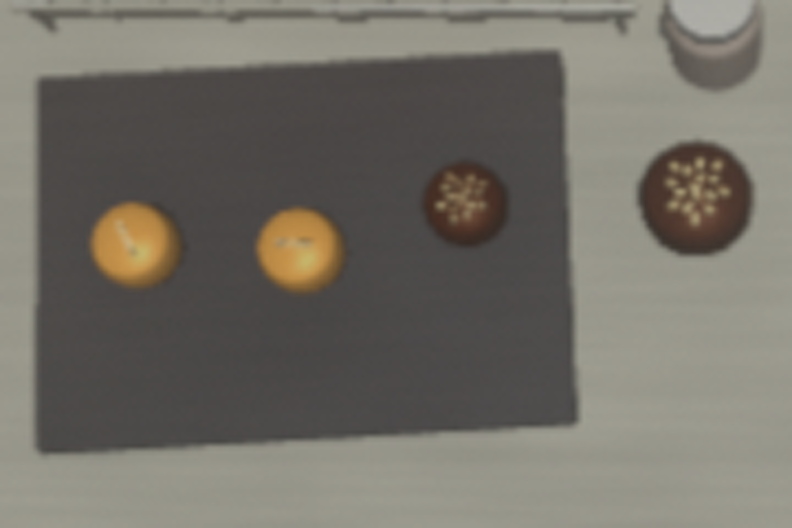

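```bash
cat > m.py <<'E'
from h import *
f=grab_frame("top");s=grab_frame("scene")
def blobs(im,box,cond,amin=6):
    x0,y0,x1,y1=box;p=im[y0:y1,x0:x1].astype(int);r,g,b=p[...,0],p[...,1],p[...,2]
    m=cond(r,g,b).astype(np.uint8)
    n,l,st,c=cv2.connectedComponentsWithStats(m)
    return [(int(st[i,4]),(c[i]+[x0,y0]).round(2).tolist(),(st[i,:4]+[x0,y0,0,0]).tolist()) for i in range(1,n) if st[i,4]>=amin]
red=lambda r,g,b:(r>110)&(g<80)&(b<80)
if __name__=="__main__":
    print("red top",blobs(f["pixels"],(330,180,460,250),red))
    print("red scn",blobs(s["pixels"],(255,120,345,220),red))
    print("green top",blobs(f["pixels"],(410,190,460,250),lambda r,g,b:(g>r+40)&(g>b+40),2))
    print("spine top",blobs(f["pixels"],(335,225,360,250),lambda r,g,b:(r<75)&(g<75)&(b<75)))
    print("spine scn",blobs(s["pixels"],(315,165,342,190),lambda r,g,b:(r<45)&(g<45)&(b<45)))
    yel=lambda r,g,b:(r>120)&(g>110)&(b<70)
    print("yel",blobs(f["pixels"],(405,185,465,250),yel,40),blobs(s["pixels"],(255,120,310,170),yel,40))
    print("dark",blobs(f["pixels"],(235,140,275,175),lambda r,g,b:(r>g+15)&(r>b+15)),blobs(s["pixels"],(320,240,350,268),lambda r,g,b:(r>g+15)&(r>b+15)))
    gold=lambda r,g,b:(r>g+25)&(g>b+25)
    print("gold",blobs(f["pixels"],(165,150,235,185),gold),blobs(s["pixels"],(350,255,405,310),gold))
E
python3 m.py
```

```text
red top [(20, [340.5, 204.0], [340, 197, 2, 15]), (15, [360.13, 204.6], [359, 200, 3, 10]), (6, [432.0, 201.5], [431, 201, 3, 2]), (95, [435.91, 218.33], [429, 207, 15, 20])]
red scn [(34, [281.76, 139.32], [272, 138, 17, 3]), (14, [307.43, 182.36], [303, 180, 10, 5]), (13, [316.0, 191.38], [312, 189, 9, 6])]
green top []
spine top [(48, [345.27, 236.4], [341, 234, 11, 7])]
spine scn [(48, [331.62, 178.04], [328, 174, 8, 10])]
yel [(930, [434.04, 218.28], [416, 198, 38, 40])] [(227, [281.3, 149.29], [265, 140, 33, 19])]
dark [(226, [254.93, 155.43], [247, 147, 17, 18])] [(194, [334.7, 252.47], [327, 245, 16, 17])]
gold [(270, [179.71, 165.03], [171, 156, 19, 19]), (266, [217.47, 166.26], [208, 157, 19, 19])] [(231, [365.0, 268.7], [357, 260, 17, 18]), (256, [390.3, 293.29], [382, 284, 18, 19])]
```

```bash
python3 - <<'E'
from m import *
print("roll",tri(f,(255.5,156),s,(335,253)))
for a,b in [((217.5,166.3),(365,268.7)),((179.7,165),(390.3,293.3))]: print("pale",tri(f,a,s,b))
print("spine",tri(f,(345.8,237),s,(331.8,178.3)))
print("gripL",tri(f,(340.6,204),s,(316,191.4)),"gripR",tri(f,(360.3,204.6),s,(307.4,182.4)))
# box yellow face corners in top zoom/scene
T=lambda x,y:(320+x/5,130+y/4.6); S=lambda x,y:(250+x/5,90+y/4.6)
print("red dot",tri(f,T(563,331),s,S(118,288)));print("green",tri(f,T(642,359),s,S(105,254)))
print("stripe end top",tri(f,T(634,352),s,S(112,228)),"other end",tri(f,T(557,432),s,S(194,228)))
print("box corner outer", tri(f,T(473,325),s,S(155,340)))
for z in (.06,.07,.08): print("boxcorners",z,[onz(f,*T(*c),z)[:2].round(4) for c in [(470,312),(648,297),(680,495),(497,515)]])
E
```

```text
roll (array([0.65234314, 0.09898248, 0.04822135]), np.float64(0.0014128725085076933))
pale (array([0.62119651, 0.20814233, 0.05051646]), np.float64(0.0002459501013324628))
pale (array([0.62475431, 0.31858639, 0.05070927]), np.float64(0.00014674289526142773))
spine (array([ 0.41693906, -0.16636926,  0.02111439]), np.float64(0.0015088487998170467))
gripL (array([ 0.51332254, -0.15185617,  0.03184848]), np.float64(0.0003657325936291761)) gripR (array([ 0.51024856, -0.20819424,  0.03506476]), np.float64(0.0025384888823616696))
red dot (array([ 0.51592876, -0.41520077,  0.05329976]), np.float64(0.0024984721322319206))
green (array([ 0.49752617, -0.45914823,  0.05318123]), np.float64(0.004899178715945217))
stripe end top (array([ 0.49642618, -0.44207713,  0.09644502]), np.float64(0.004917850895233618)) other end (array([ 0.44735866, -0.39686678,  0.09587841]), np.float64(0.0069626824773571456))
box corner outer (array([ 0.52151928, -0.3670532 ,  0.02705154]), np.float64(0.007745683627436429))
boxcorners 0.06 [array([ 0.5277, -0.3614]), array([ 0.5374, -0.4642]), array([ 0.4141, -0.477 ]), array([ 0.4016, -0.3729])]
boxcorners 0.07 [array([ 0.5263, -0.3592]), array([ 0.5359, -0.4612]), array([ 0.4135, -0.4739]), array([ 0.4012, -0.3706])]
boxcorners 0.08 [array([ 0.5248, -0.3571]), array([ 0.5343, -0.4582]), array([ 0.413 , -0.4708]), array([ 0.4008, -0.3684])]
```

```bash
cat >> h.py <<'E'
def delta(p,zang,half=True):
    """shift in tool axes and rotvec to bring TCP to p pointing down with tool z at world angle zang (deg)"""
    P,R=tool();a=np.radians(zang);z=np.array([np.cos(a),np.sin(a),0]);x=np.array([0,0,-1.]);G=np.c_[x,np.cross(z,x),z]
    print("shift",(R.T@(np.array(p)-P)).round(4),"turn",Rn.from_matrix(R.T@G).as_rotvec().round(4))
E
python3 - <<'E'
from h import *
P,R=tool();print(R.round(3))
print("q", get_state()["q"].round(3))
for a in (47.4,-132.6): delta((.472,-.4195,.2),a)
delta((.55,.1,.25),0)
E
```

```text
[[-0.     0.958 -0.286]
 [-0.    -0.286 -0.958]
 [-1.     0.     0.   ]]
q [ 1.569  0.359  0.012 -0.    -1.224 -0.288]
shift [0.0266 0.5721 0.9421] turn [-2.6879e+00  1.0000e-04  2.0000e-04]
shift [0.0266 0.5721 0.9421] turn [ 4.537e-01  1.000e-04 -1.000e-04]
shift [-0.0234  0.4984  0.422 ] turn [-1.8606e+00  1.0000e-04  1.0000e-04]
```

```bash
python3 -m crank '[[-0.02,0.5,0.42,1.8,0,0,1],[-0.02,0.5,0.42,1.8,0,0,1],[-0.02,0.5,0.42,1.8,0,0,1],[-0.02,0.5,0.42,1.8,0,0,1],[-0.02,0.5,0.42,1.8,0,0,1],[-0.02,0.5,0.42,1.8,0,0,1],[-0.02,0.5,0.42,1.8,0,0,1],[-0.02,0.5,0.42,1.8,0,0,1],[-0.02,0.5,0.42,1.8,0,0,1],[-0.02,0.5,0.42,1.8,0,0,1]]'
python3 - <<'E'
from h import *
print(get_state()["q"].round(3));delta((.44,-.39,.25),47.4);delta((.472,-.4195,.2),47.4)
E
```

```text
t: 1.7
eef_pos: [0.5374, 0.1233, 0.2463]
ee_rot: [-2.143, 1.57, 0.475]
force: [1.3, 1.4, -0.6]
width: 0.0877
[ 0.581  0.142 -0.233  0.    -1.194 -1.104]
shift [-0.0041  0.4933 -0.1722] turn [1.7908e+00 4.0000e-04 1.2000e-03]
shift [ 0.0459  0.5029 -0.2147] turn [1.7908e+00 4.0000e-04 1.2000e-03]
```

```bash
python3 -m crank '[[0.02,0.503,-0.215,1.79,0,0,1],[0.02,0.503,-0.215,1.79,0,0,1],[0.02,0.503,-0.215,1.79,0,0,1],[0.02,0.503,-0.215,1.79,0,0,1],[0.02,0.503,-0.215,1.79,0,0,1],[0.02,0.503,-0.215,1.79,0,0,1],[0.02,0.503,-0.215,1.79,0,0,1],[0.02,0.503,-0.215,1.79,0,0,1],[0.03,0.503,-0.215,1.79,0,0,1],[0.046,0.503,-0.215,1.79,0,0,1]]'
python3 - <<'E'
from h import *
print(get_state()["q"].round(3));delta((.472,-.4195,.2),47.4)
f=grab_frame("wrist");cv2.imwrite("pics/w1.png",f["pixels"][:,:,::-1])
print([np.round(proj(f,(.472,-.4195,z))) for z in (.053,.098)])
np.save("w1.npy",f,allow_pickle=True)
E
```

```text
t: 2.95
eef_pos: [0.4728, -0.4215, 0.1989]
ee_rot: [-2.836, 1.57, -2.011]
force: [0.3, 1.2, 0.5]
width: 0.0877
[-0.42   0.309 -0.125  0.    -1.137 -1.897]
shift [-0.0011  0.002   0.001 ] turn [-0.0032 -0.0004  0.0001]
[array([318., 187.]), array([318., 198.])]
```

View pics/w1.png

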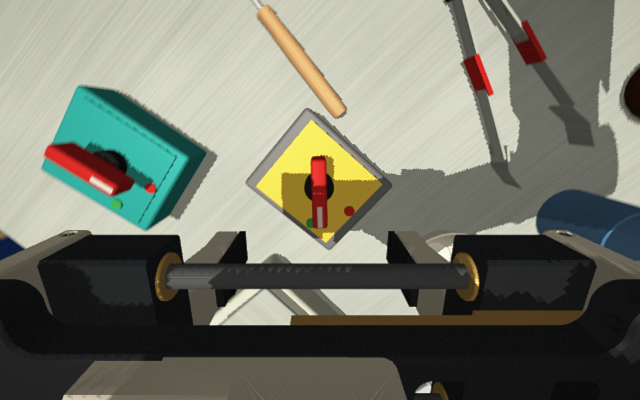

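```bash
python3 - <<'E'
from h import *
f=np.load("w1.npy",allow_pickle=True).item()
from m import blobs
im=f["pixels"]
print(blobs(im,(300,140,360,235),lambda r,g,b:(r>90)&(g<60)&(b<60),8),blobs(im,(300,200,340,235),lambda r,g,b:(r>120)&(g>120)&(b>110),5),blobs(im,(300,210,325,235),lambda r,g,b:(g>r+30)&(g>b+30),5))
c=onz(f,319,187,.053);print(c)
for u,v,z in [(349,211,.053),(310.5,224,.053),(319,156,.098),(319.5,227,.098)]:
  p=onz(f,u,v,z);print(p,np.degrees(np.arctan2(*(p-c)[1::-1])))
E
```

```text
[(866, [318.89, 189.45], [311, 156, 16, 72]), (79, [348.7, 210.65], [344, 206, 10, 10])] [(77, [319.51, 216.87], [318, 207, 4, 20]), (36, [302.72, 232.0], [300, 228, 9, 7])] [(47, [309.15, 223.04], [306, 219, 7, 9])]
[ 0.47278408 -0.41892998  0.053     ]
[ 0.51742075 -0.41283716  0.053     ] 7.772728523232914
[ 0.49895849 -0.45658433  0.053     ] -55.195947887015706
[ 0.44224485 -0.39129879  0.098     ] 137.86193735181567
[ 0.49489216 -0.43907752  0.098     ] -42.34354320852639
```

```bash
python3 -m crank '[[0.05,0.003,0.002,0,0,0,1],[0.1,0.003,0.002,0,0,0,0.6],[0.126,0.003,0.002,0,0,0,0.3],[0.126,0.003,0.002,0,0,0,0.1],[0.126,0.003,0.002,0,0,0,0],[0.126,0.003,0.002,0,0,0,0],[0.126,0.003,0.002,0,0,0,0]]' 15
python3 - <<'E'
from h import *
s=get_state();print(s["force"].round(2),s["moment"].round(3),s["width"])
E
```

```text
t: 3.98
eef_pos: [0.4734, -0.4151, 0.075]
ee_rot: [-1.277, 1.569, -0.444]
force: [0.7, -0.2, 0.9]
width: 0.0335
[ 0.72 -0.19  0.89] [-0.003 -0.204  0.033] 0.03345896927723699
```

```bash
python3 -m crank '[[0,0,0,0,0,0,0],[0,0,0,0,0,0,0],[0,0,0,0,0,0,0],[0,0,0,0,0,0,0]]'
python3 - <<'E'
from h import *
s=get_state();print(s["force"].round(2),s["moment"].round(3),s["width"])
f=grab_frame("wrist");cv2.imwrite("pics/w2.png",f["pixels"][:,:,::-1])
E
```

```text
t: 4.47
eef_pos: [0.4709, -0.4168, 0.0742]
ee_rot: [2.934, 1.568, -2.517]
force: [-6.8, -9.8, 1.6]
width: 0.0151
[-6.77 -9.76  1.61] [-3.627  2.437  0.088] 0.015140449892181586
```

View pics/w2.png

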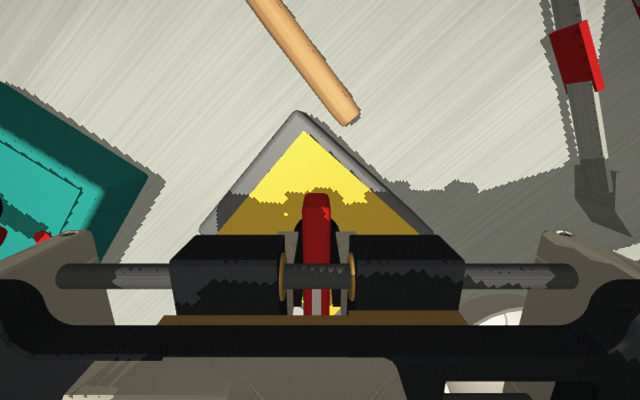

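```bash
python3 -m crank '[[0,0,-0.002,-0.15,0,0,0],[0,0,-0.002,-0.3,0,0,0],[0,0,-0.002,-0.45,0,0,0],[0,0,-0.002,-0.6,0,0,0],[0,0,-0.002,-0.75,0,0,0],[0,0,-0.002,-0.86,0,0,0],[0,0,-0.002,-0.86,0,0,0],[0,0,-0.002,-0.86,0,0,0]]'
python3 - <<'E'
from h import *
s=get_state();print(s["force"].round(2),s["moment"].round(3),s["width"])
P,R=tool();print(np.degrees(np.arctan2(R[1,2],R[0,2]))-90)
f=grab_frame("wrist");cv2.imwrite("pics/w3.png",f["pixels"][:,:,::-1])
f=grab_frame("top");cv2.imwrite("pics/t3.png",cv2.resize(f["pixels"][130:260,320:480,::-1],None,fx=5,fy=4.6,interpolation=cv2.INTER_CUBIC))
E
```

```text
t: 5.52
eef_pos: [0.4705, -0.418, 0.0743]
ee_rot: [2.507, 1.569, -2.084]
force: [-4.6, -7.9, 1.1]
width: 0.0145
[-4.61 -7.94  1.14] [-2.861  1.481 -0.195] 0.014473081320649415
6.949265232590577
```

View pics/w3.png

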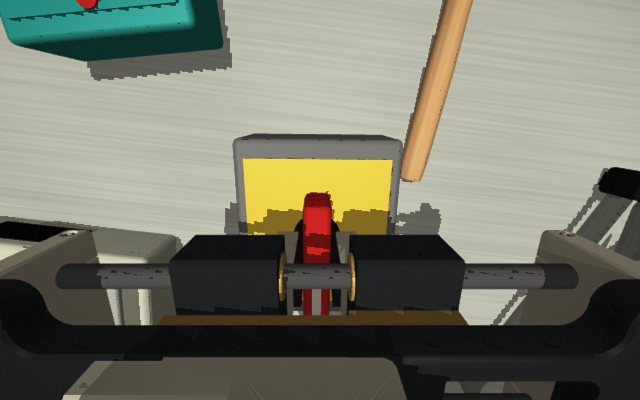

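View pics/t3.png

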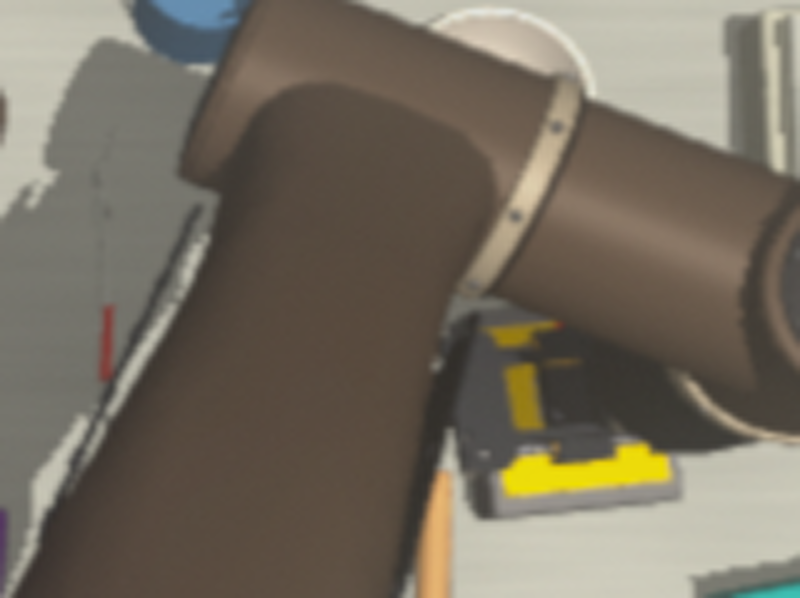

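```bash
python3 -m crank '[[0,0,0,-0.03,0,0,0],[0,0,0,-0.06,0,0,0],[0,0,0,-0.06,0,0,0]]'
python3 - <<'E'
from h import *
s=get_state();print(s["force"].round(2),s["moment"].round(3),s["width"])
P,R=tool();print(np.degrees(np.arctan2(R[1,2],R[0,2]))-90)
E
```

```text
t: 6.0
eef_pos: [0.4702, -0.418, 0.0742]
ee_rot: [2.228, 1.569, -2.303]
force: [-6.0, -7.7, 0.9]
width: 0.0159
[-6.01 -7.69  0.85] [-2.943  1.72  -0.429] 0.015869059443748335
10.379527859523861
```

```bash
python3 -m crank '[[0,0,0,0,0,0,0.5],[0,0,0,0,0,0,0.5],[0,0,0,0,0,0,0.5],[-0.06,0,0,0,0,0,0.7],[-0.12,0,0,0,0,0,1],[-0.14,0,0,0,0,0,1]]'
python3 - <<'E'
from h import *
P,R=tool();print(P)
f=grab_frame("wrist");cv2.imwrite("pics/w4.png",f["pixels"][:,:,::-1])
np.save("w4.npy",f,allow_pickle=True)
E
```

```text
t: 6.75
eef_pos: [0.4731, -0.4171, 0.2184]
ee_rot: [-2.303, 1.564, -0.549]
force: [-0.6, 0.2, -2.1]
width: 0.0682
[ 0.47313637 -0.41710741  0.21843843]
```

View pics/w4.png

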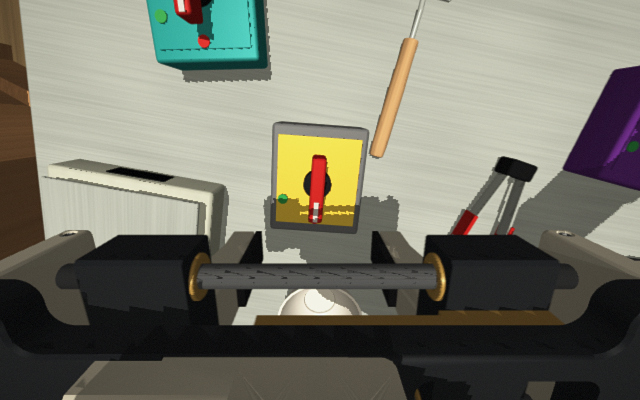

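```bash
python3 - <<'E'
from h import *
delta((.50,-.180,.24),81.6)
E
```

```text
shift [-0.0212 -0.0695  0.2284] turn [ 0.3293 -0.0042  0.0064]
```

```bash
python3 -m crank '[[-0.02,-0.07,0.228,0.33,-0.004,0.006,1],[-0.02,-0.07,0.228,0.33,-0.004,0.006,1],[-0.02,-0.07,0.228,0.33,-0.004,0.006,1],[-0.02,-0.07,0.228,0.33,-0.004,0.006,1],[-0.02,-0.07,0.228,0.33,-0.004,0.006,1],[-0.02,-0.07,0.228,0.33,-0.004,0.006,1]]'
python3 - <<'E'
from h import *
P,R=tool();print(P,get_state()["q"].round(2))
f=grab_frame("wrist");cv2.imwrite("pics/w5.png",f["pixels"][:,:,::-1])
np.save("w5.npy",f,allow_pickle=True)
E
```

```text
t: 7.55
eef_pos: [0.4991, -0.179, 0.2336]
ee_rot: [1.15, 1.564, 2.574]
force: [0.6, -1.1, 0.1]
width: 0.0876
[ 0.49911689 -0.17899144  0.23362054] [ 0.02  0.12 -0.29 -0.   -1.17 -1.74]
```

View pics/w5.png

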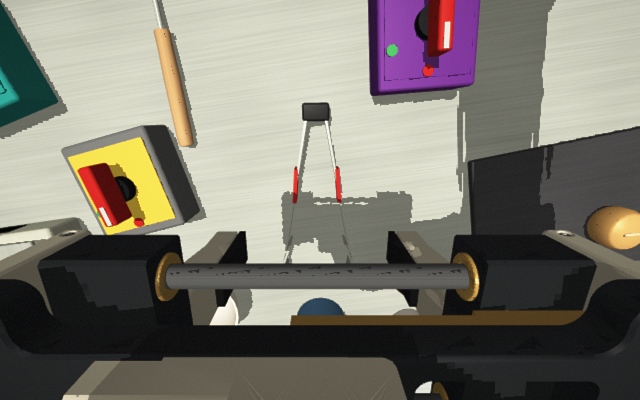

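```bash
python3 - <<'E'
from h import *
from m import blobs
f=np.load("w5.npy",allow_pickle=True).item();im=f["pixels"]
g=blobs(im,(280,150,360,215),lambda r,g,b:(r>110)&(g<70)&(b<70),20);print(g)
sp=blobs(im,(295,95,340,130),lambda r,g,b:(r<70)&(g<70)&(b<70),40);print(sp)
for z in (.022,.034):
  A=[onz(f,*b[1],z) for b in g];m=(A[0]+A[1])/2
  S=onz(f,*sp[0][1],z);d=m-S
  print(z,A,m,"spine",S,np.degrees(np.arctan2(d[1],d[0])),np.linalg.norm(d[:2]),np.linalg.norm((A[0]-A[1])[:2]))
f=np.load("w4.npy",allow_pickle=True).item()
E
```

```text
[(113, [295.07, 186.29], [293, 167, 5, 37]), (121, [337.75, 185.26], [336, 167, 5, 36])]
[(376, [316.68, 112.26], [302, 103, 28, 18])]
0.022 [array([ 0.50710492, -0.20906086,  0.022     ]), array([ 0.51424241, -0.15103231,  0.022     ])] [ 0.51067366 -0.18004659  0.022     ] spine [ 0.41559894 -0.16563794  0.022     ] -8.617641490363466 0.0961603414691206 0.05846585525854946
0.034 [array([ 0.50433673, -0.2077168 ,  0.034     ]), array([ 0.5112426 , -0.15157128,  0.034     ])] [ 0.50778966 -0.17964404  0.034     ] spine [ 0.41580012 -0.16570295  0.034     ] -8.617641490363448 0.09303993372591243 0.05656863542057022
```

```bash
python3 - <<'E'
from h import *
delta((.511,-.180,.10),82)
delta((.511,-.180,.006),82)
E
```

```text
shift [ 0.1332 -0.013   0.0017] turn [-0.0099  0.0029 -0.0072]
shift [ 0.2272 -0.0137  0.0014] turn [-0.0099  0.0029 -0.0072]
```

```bash
python3 -m crank '[[0.06,-0.013,0.0017,-0.01,0.003,-0.007,1],[0.11,-0.013,0.0017,-0.01,0.003,-0.007,1],[0.133,-0.013,0.0017,-0.01,0.003,-0.007,1],[0.153,-0.013,0.0017,-0.01,0.003,-0.007,1],[0.153,-0.013,0.0017,-0.01,0.003,-0.007,1],[0.153,-0.013,0.0017,-0.01,0.003,-0.007,1]]'
python3 - <<'E'
from h import *
print(tool()[0],get_state()["force"]);delta((.511,-.180,.006),82)
f=grab_frame("wrist");cv2.imwrite("pics/w6.png",f["pixels"][:,:,::-1])
E
```

```text
t: 8.45
eef_pos: [0.5116, -0.1798, 0.0812]
ee_rot: [-1.774, 1.57, -0.342]
force: [-0.4, 0.5, -0.4]
width: 0.0878
[ 0.51162867 -0.17975258  0.08121733] [-0.40507132  0.49252596 -0.41089728]
shift [ 0.0752  0.0007 -0.0003] turn [ 0.0006 -0.0002  0.001 ]
```

View pics/w6.png

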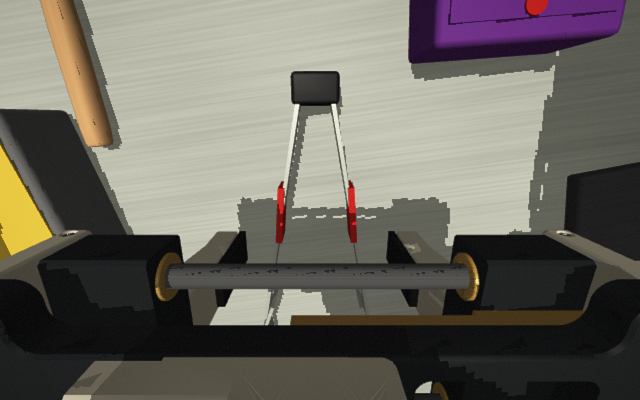

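Tongs centred between the fingers (grips at x≈281 and 352, finger mid ≈317), arm axis vertical in the image. Going down and closing to about 56 mm.

```bash
python3 -m crank '[[0.04,0.001,0,0,0,0,1],[0.065,0.001,0,0,0,0,1],[0.074,0.001,0,0,0,0,1],[0.074,0.001,0,0,0,0,0.8],[0.074,0.001,0,0,0,0,0.64],[0.074,0.001,0,0,0,0,0.64],[0.074,0.001,0,0,0,0,0.64],[0.074,0.001,0,0,0,0,0.64]]' 20
python3 - <<'E'
from h import *
print(tool()[0],get_state()["force"])
f=grab_frame("wrist");cv2.imwrite("pics/w7.png",f["pixels"][:,:,::-1])
E
```

```text
t: 9.5
eef_pos: [0.5116, -0.179, 0.0077]
ee_rot: [-1.57, 1.568, -0.137]
force: [0.7, -0.2, 6.6]
width: 0.0565
[ 0.51162061 -0.17904584  0.00767158] [ 0.68997756 -0.20256006  6.61801926]
```

View pics/w7.png

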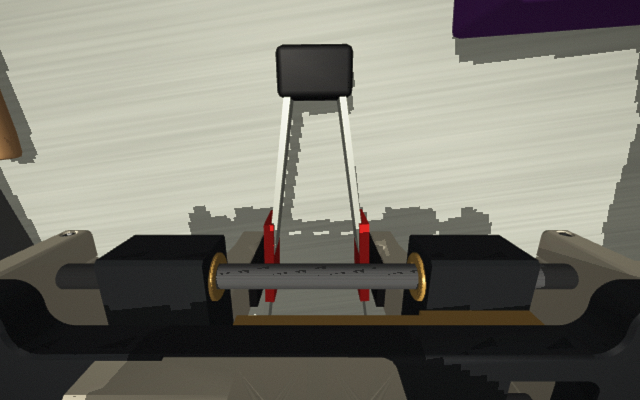

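```bash
python3 -m crank '[[-0.005,0,0,0,0,0,0.64],[-0.02,0,0,0,0,0,0.64],[-0.05,0,0,0,0,0,0.64],[-0.09,0,0,0,0,0,0.64],[-0.14,0,0,0,0,0,0.64],[-0.17,0,0,0,0,0,0.64],[-0.17,0,0,0,0,0,0.64]]'
python3 - <<'E'
from h import *
print(tool()[0],get_state()["force"],get_state()["moment"])
f=grab_frame("wrist");cv2.imwrite("pics/w8.png",f["pixels"][:,:,::-1])
s=grab_frame("scene");cv2.imwrite("pics/s8.png",cv2.resize(s["pixels"][70:270,200:460,::-1],None,fx=3,fy=3))
E
```

```text
t: 10.42
eef_pos: [0.5114, -0.179, 0.1802]
ee_rot: [-1.482, 1.565, -0.05]
force: [0.2, 0.3, -1.7]
width: 0.0561
[ 0.51143044 -0.17899909  0.18017896] [ 0.23442343  0.30026544 -1.71025225] [ 0.04278629 -0.16615253  0.05946859]
```

View pics/w8.png

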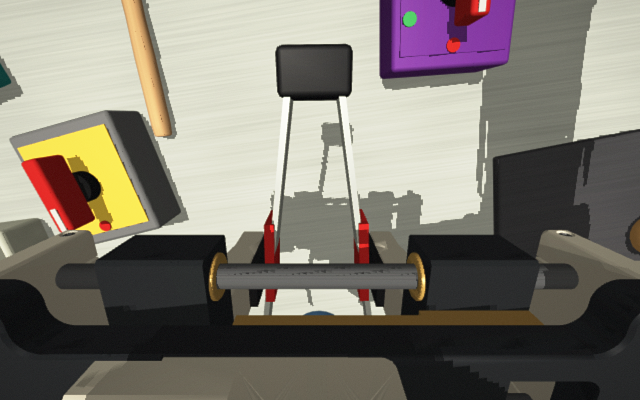

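View pics/s8.png

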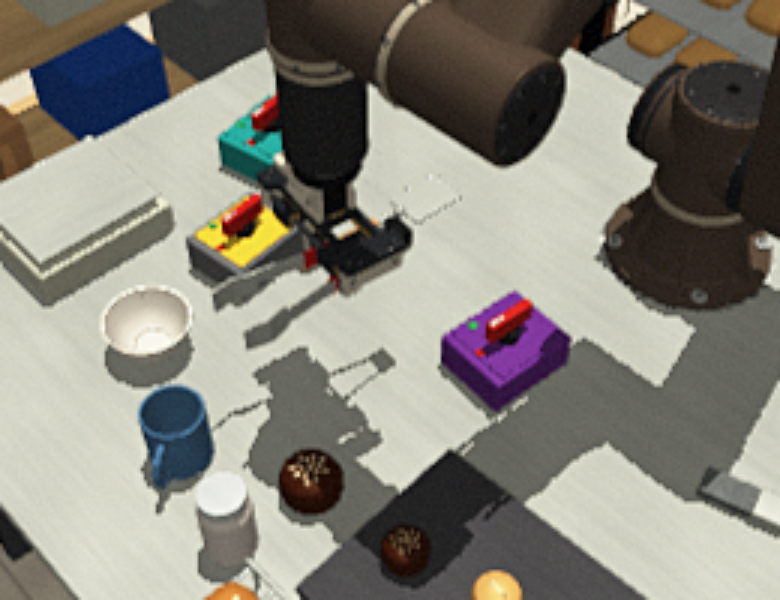

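```bash
python3 - <<'E'
from h import *
P,R=tool();print(np.degrees(np.arctan2(R[1,2],R[0,2])))
delta((.537,.099,.17),90)
E
```

```text
82.06479845925085
shift [0.007  0.0113 0.2788] turn [-0.1385  0.0005  0.0007]
```

```bash
python3 -m crank '[[0.007,0.002,0.03,-0.01,0,0,0.64],[0.007,0.004,0.08,-0.04,0,0,0.64],[0.007,0.006,0.13,-0.07,0,0,0.64],[0.007,0.008,0.18,-0.1,0,0,0.64],[0.007,0.011,0.23,-0.138,0,0,0.64],[0.007,0.011,0.265,-0.138,0,0,0.64],[0.007,0.011,0.279,-0.138,0,0,0.64],[0.007,0.011,0.279,-0.138,0,0,0.64],[0.007,0.011,0.279,-0.138,0,0,0.64]]'
python3 - <<'E'
from h import *
P,R=tool();print(P,np.degrees(np.arctan2(R[1,2],R[0,2])),get_state()["width"])
for n in ("wrist","scene","top"):
    f=grab_frame(n);np.save(n+"9.npy",f,allow_pickle=True)
    p=f["pixels"][:,:,::-1]
    if n=="scene": p=cv2.resize(p[150:320,250:430],None,fx=4,fy=3.5,interpolation=cv2.INTER_CUBIC)
    if n=="top": p=cv2.resize(p[100:240,150:330],None,fx=4,fy=4,interpolation=cv2.INTER_CUBIC)
    cv2.imwrite(f"pics/{n}9.png",p)
E
```

```text
t: 11.65
eef_pos: [0.5372, 0.098, 0.1691]
ee_rot: [2.328, 1.57, -2.385]
force: [-0.3, -0.4, -1.2]
width: 0.0562
[0.53723998 0.09796169 0.16907833] 89.95139783009304 0.05616078894532069
```

View pics/wrist9.png

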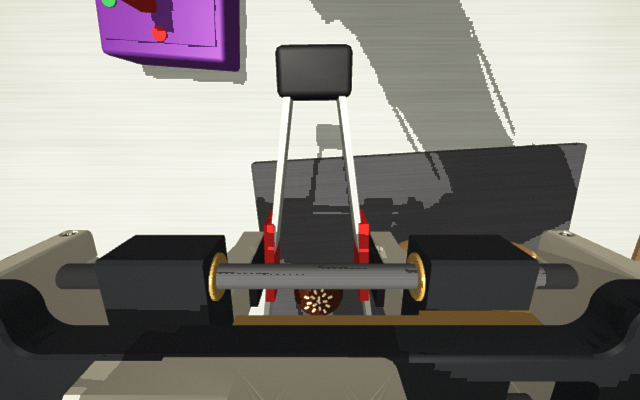

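View pics/scene9.png

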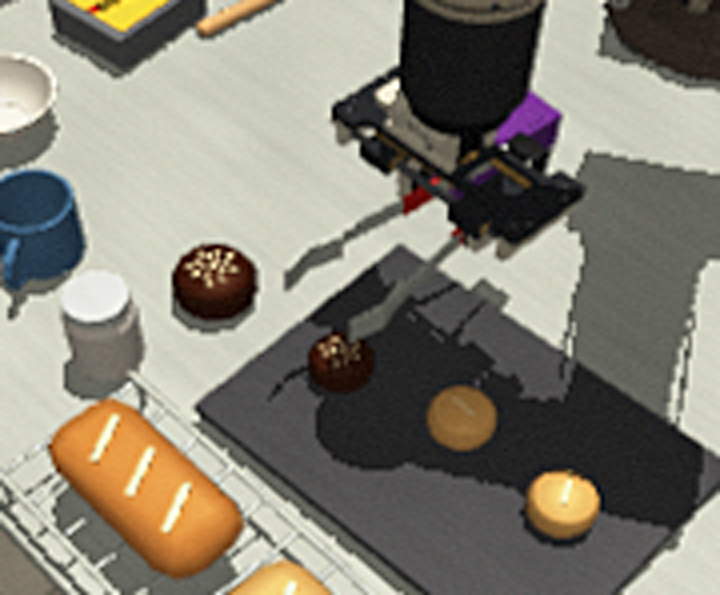

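View pics/top9.png

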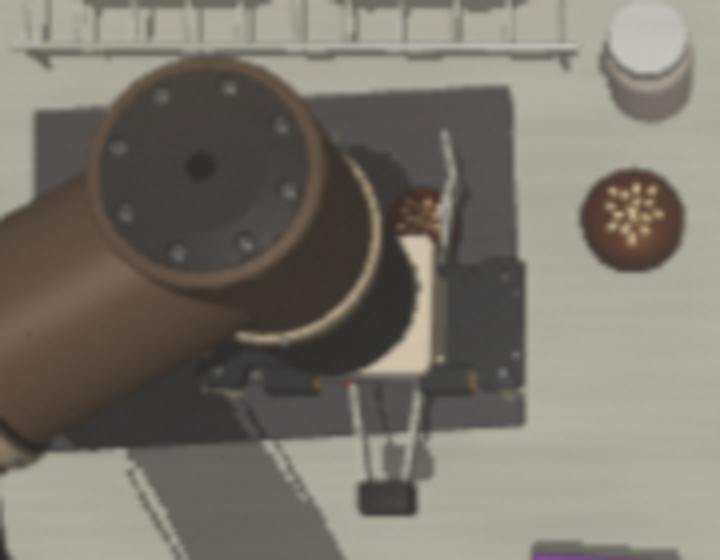

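```bash
python3 - <<'E'
from h import *
f=np.load("top9.npy",allow_pickle=True).item();s=np.load("scene9.npy",allow_pickle=True).item();w=np.load("wrist9.npy",allow_pickle=True).item()
S=lambda x,y:(250+x/4,150+y/3.5)
T=lambda x,y:(150+x/4,100+y/4)
z=.169-.0077+.034
for yy in (.098-.033,.098+.033):
  p=(.537+.115+.030,yy,z);print("tip exp",p,"top",proj(f,p),"scene",proj(s,p))
print("obs R tip top",T(445,132),"scene R end",S(290,272), "L end",S(350,325))
print("tri",tri(f,T(445,132),s,S(288,270)))
print("L end scene at z.195", onz(s,*S(352,322),.195),"R",onz(s,*S(288,268),.195))
print("roll wrist", onz(w,320,299,.07), "roll scene top", onz(s,*S(341,362),.05))
E
```

```text
tip exp (0.682, 0.065, 0.1953) top (np.float64(259.9275794878292), np.float64(131.50035696673473)) scene (np.float64(320.54768898700297), np.float64(227.64805864190038))
tip exp (0.682, 0.131, 0.1953) top (np.float64(234.6234941636626), np.float64(131.43743619754468)) scene (np.float64(335.533409837098), np.float64(241.38373708524938))
obs R tip top (261.25, 133.0) scene R end (322.5, 227.71428571428572) L end (337.5, 242.85714285714286)
tri (array([0.6774819 , 0.06345257, 0.19217946]), np.float64(0.004175933170543896))
L end scene at z.195 [0.67799144 0.13735112 0.195     ] R [0.67600482 0.06497427 0.195     ]
roll wrist [0.64824545 0.10204335 0.07      ] roll scene top [0.65309873 0.10197449 0.05      ]
```

```bash
python3 -m crank '[[0.03,-0.003,0.001,0,0,0,0.64],[0.065,-0.003,0.001,0,0,0,0.64],[0.095,-0.003,0.001,0,0,0,0.64],[0.112,-0.003,0.001,0,0,0,0.64],[0.122,-0.003,0.001,0,0,0,0.64],[0.127,-0.003,0.001,0,0,0,0.64],[0.127,-0.003,0.001,0,0,0,0.64]]'
python3 - <<'E'
from h import *
P,R=tool();print(P,get_state()["width"],get_state()["force"])
for n in ("wrist","scene","top"):
    f=grab_frame(n)
    p=f["pixels"][:,:,::-1]
    if n=="scene": p=cv2.resize(p[150:320,250:430],None,fx=4,fy=3.5,interpolation=cv2.INTER_CUBIC)
    if n=="top": p=cv2.resize(p[100:240,150:330],None,fx=4,fy=4,interpolation=cv2.INTER_CUBIC)
    cv2.imwrite(f"pics/{n}10.png",p)
E
```

```text
t: 12.68
eef_pos: [0.541, 0.0999, 0.0428]
ee_rot: [-1.6, 1.57, -0.029]
force: [-0.1, 0.1, -0.9]
width: 0.0561
[0.54102793 0.09986125 0.04284737] 0.05613318181005488 [-0.11051916  0.14886267 -0.92172771]
```

View pics/scene10.png

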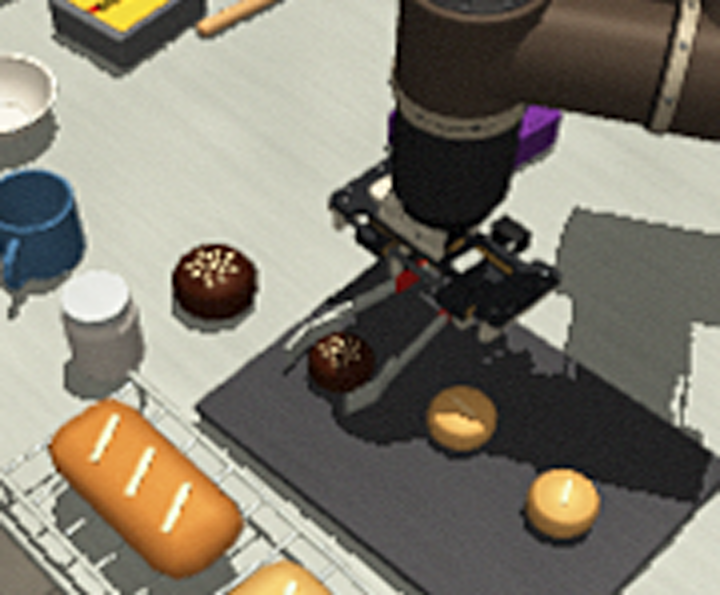

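View pics/top10.png

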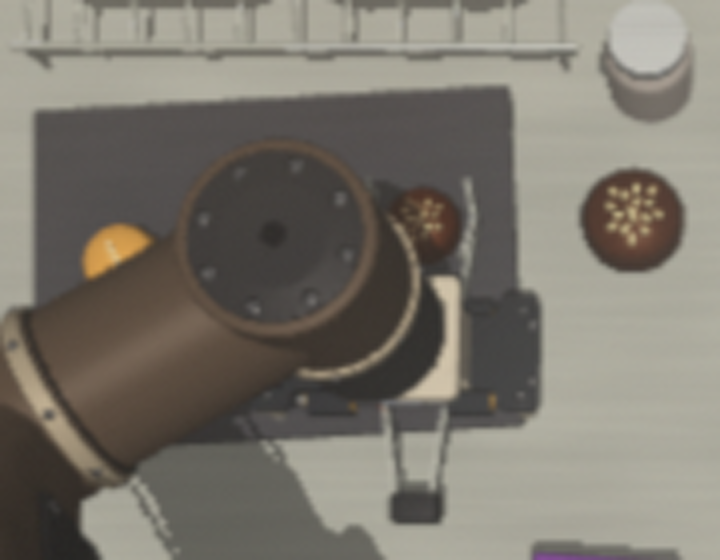

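```bash
python3 -m crank '[[0,0,0,0,0,0,0.6],[0,0,0,0,0,0,0.56],[0,0,0,0,0,0,0.52],[0,0,0,0,0,0,0.48],[0,0,0,0,0,0,0.44],[0,0,0,0,0,0,0.42],[0,0,0,0,0,0,0.42],[0,0,0,0,0,0,0.42]]' 20
python3 - <<'E'
from h import *
P,R=tool();print(P,get_state()["width"],get_state()["force"])
for n in ("scene",):
    f=grab_frame(n)
    p=f["pixels"][:,:,::-1]
    if n=="scene": p=cv2.resize(p[150:320,250:430],None,fx=4,fy=3.5,interpolation=cv2.INTER_CUBIC)
    cv2.imwrite(f"pics/{n}11.png",p)
E
```

```text
t: 13.82
eef_pos: [0.5408, 0.1, 0.0426]
ee_rot: [-1.751, 1.57, -0.18]
force: [-0.1, 0.6, -0.8]
width: 0.0461
[0.54083451 0.09997069 0.0425971 ] 0.046108196300435285 [-0.14423643  0.59716489 -0.75702014]
```

View pics/scene11.png

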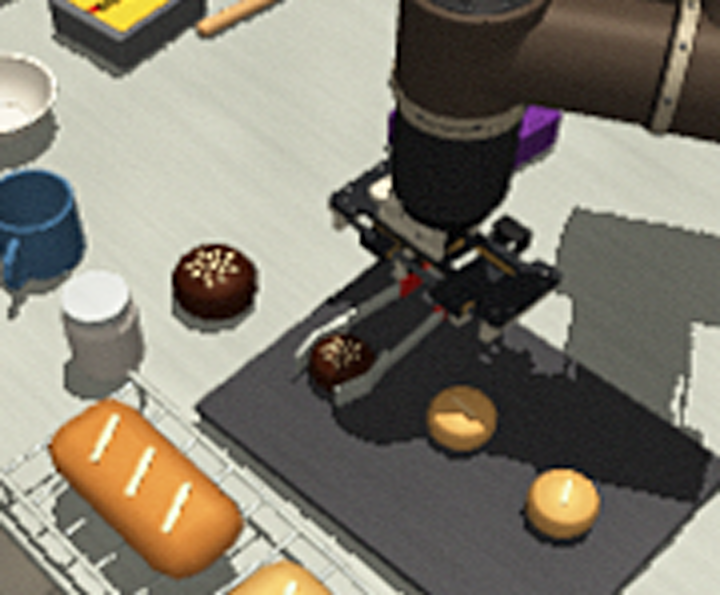

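```bash
python3 -m crank '[[0,0,0,0,0,0,0.4],[0,0,0,0,0,0,0.4],[-0.005,0,0,0,0,0,0.4],[-0.015,0,0,0,0,0,0.4],[-0.03,0,0,0,0,0,0.4],[-0.05,0,0,0,0,0,0.4],[-0.07,0,0,0,0,0,0.4],[-0.09,0,0,0,0,0,0.4],[-0.1,0,0,0,0,0,0.4],[-0.1,0,0,0,0,0,0.4]]' 20
python3 - <<'E'
from h import *
P,R=tool();print(P,get_state()["width"],get_state()["force"])
for n in ("scene","top"):
    f=grab_frame(n);np.save(n+"12.npy",f,allow_pickle=True)
    p=f["pixels"][:,:,::-1]
    if n=="scene": p=cv2.resize(p[150:320,250:430],None,fx=4,fy=3.5,interpolation=cv2.INTER_CUBIC)
    cv2.imwrite(f"pics/{n}12.png",p)
E
```

```text
t: 15.12
eef_pos: [0.5412, 0.1002, 0.1436]
ee_rot: [-1.161, 1.568, 0.41]
force: [-0.1, -0.2, -2.1]
width: 0.0463
[0.54115422 0.10017031 0.14363003] 0.046283870985126124 [-0.05389778 -0.22682461 -2.09489526]
```

View pics/scene12.png

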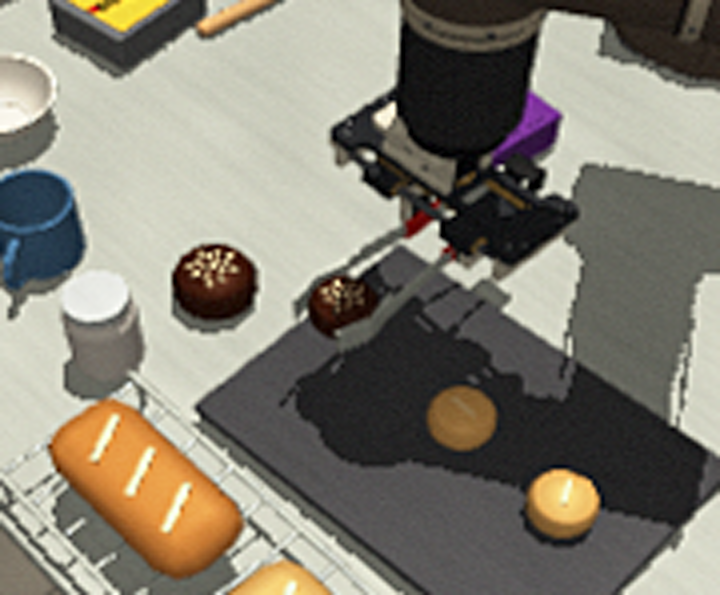

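View pics/top12.png

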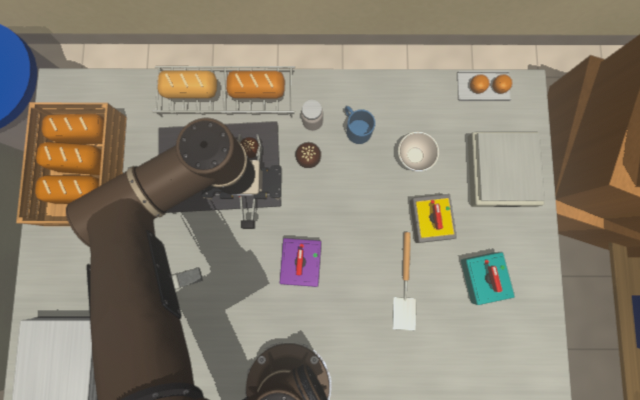

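```bash
python3 -m crank '[[0,0,0,0,0,0,0.4],[0,0,0,0,0,0,0.4],[0,0,0,0,0,0,0.4],[0,0,0,0,0,0,0.4],[0,0,0,0,0,0,0.4],[0,0,0,0,0,0,0.4]]' 20
python3 - <<'E'
from h import *
from m import blobs
f=grab_frame("top");s=grab_frame("scene");st=get_state()
print(st["eef_pos"],st["width"],st["force"])
dk=lambda r,g,b:(r>g+12)&(r>b+12)
b=blobs(s["pixels"],(322,225,350,250),dk,30);print(b,blobs(f["pixels"],(240,135,262,160),dk,10))
print("roll at z .15 (scene)",onz(s,*b[0][1],.15),"tip exp",st["eef_pos"]+[.111,0,.009])
red=lambda r,g,b:(r>100)&(g<80)&(b<80)
m=f["pixels"][195:245,425:450].astype(int);mm=red(m[...,0],m[...,1],m[...,2])
v,u=np.nonzero(mm);P=np.array([onz(f,a+425,c+195,.098)[:2] for a,c in zip(u,v)]);w,V=np.linalg.eigh(np.cov(P.T));print("bar angle",np.degrees(np.arctan2(V[1,1],V[0,1])))
cv2.imwrite("pics/t13.png",cv2.resize(f["pixels"][180:250,395:475,::-1],None,fx=8,fy=8,interpolation=cv2.INTER_CUBIC))
E
```

```text
t: 15.98
eef_pos: [0.5408, 0.1, 0.1426]
ee_rot: [-1.687, 1.57, -0.116]
force: [-1.1, -0.2, -2.1]
width: 0.0459
[0.54077514 0.09994912 0.14261537] 0.04566791391444673 [ 0.61004995 -0.83935614 -1.93795691]
[(196, [334.64, 236.4], [327, 229, 17, 17])] [(218, [249.56, 145.26], [241, 137, 17, 18])]
roll at z .15 (scene) [0.65232882 0.09667957 0.15      ] tip exp [0.65177514 0.09994912 0.15161537]
bar angle -168.4876934153714
```

View pics/t13.png

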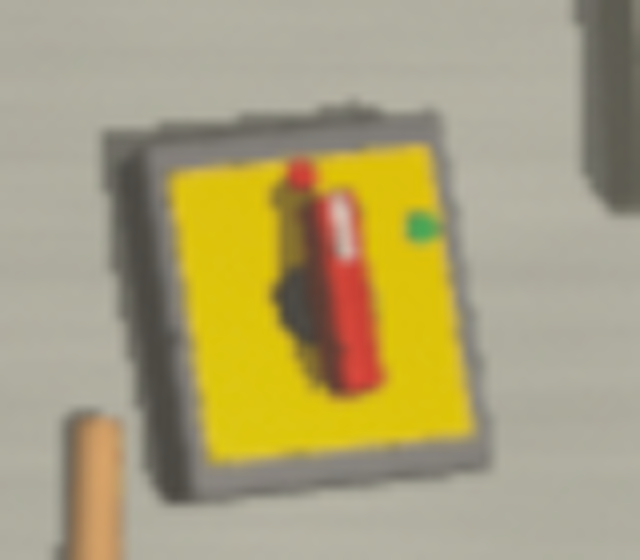

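```bash
python3 -c "
from station import *
s=get_state();print(s['qd'].round(3),s['width']);print(job_done())"
```

```text
[-0.    -0.001  0.     0.002 -0.001  0.001] 0.04566791391444673
the job is handed in; nothing more can be done
None
```

The warming plate is switched off and the dark roll is held about 10 cm above it in the tongs. I handed the job in at about 16 s; it gives no verdict back.

**Handle:** I gripped the red handle and turned it counter-clockwise about 50° until the fingers twisted against its end stop. In the last top view it lies parallel to the box edges within a degree or two, with the stripe towards the red dot. The automatic angle fit (11.5° from the world x axis, against about 7° by eye) disagreed. I put this down to the red dot being inside its mask and did not refit it.

**Tongs and roll:** I took the tongs by the red grips and lowered them around the small dark roll. I then closed them with 20 N until the grips stopped at 46 mm, the width expected on a roll.

**Last checks:**
- The arm was still.
- The grips read 45.7 mm, which puts the jaws at about 0.09 rad.
- The roll centre was at about 0.15 m, roughly 3 mm from the tongs tip. That height is inferred from the lift, and the scene view agrees with it.
- The measured force was about 2 N downwards, roughly the weight of the tongs and roll.

**Other objects:** The pictures showed no pale roll, jar, mug, bowl or spatula moved. I did not re-measure them, and in the last top view the arm hid the pale rolls and part of the brush.

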